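Test two brush ferrules on the gauge pins and sort them

TASK

Two brush ferrules lie on the rails of the fit gauge, one on each pair. First push both gently along their rails onto the gauge pins until each goes no further, without forcing the tight one; then lay the one that slid fully home into the round tin and the one that stopped at the end of its pin into the wooden box. Leave the glue pot, the brush and the wax where they are.

Things in the scene. Friction and masses are not known exactly. Their poses are not given: they have to be found in the camera images.
- gauge: the fit gauge, fixed: a wooden board 240 (x) by 190 mm (y), 20 mm thick. Origin at the centre of its underside, x along the rails towards the pins, z up. Two lanes, at y = +50 and -50 mm, each with a pair of rails and a pin. At its far end a dark steel block, x = 95 to 120 mm, 160 mm wide, top 62 mm above the bench, carries the two pins
- rails_l (a point): middle of the pair of rails of the +y lane, at a lying ferrule's axis, 46 mm above the bench; axes as the gauge. The rails are two 6 mm steel rods 18 mm apart between centres, tops 33 mm above the bench, from x = -115 mm of the gauge to the block; this point is at x = -15, y = +50 mm of the gauge
- rails_r (a point): the same for the lane at y = -50 mm
- pin_l (a point): centre of the blunt end of the +y lane's gauge pin (x = 61, y = +50, z = 46 mm of the gauge); axes as the gauge. The level steel pin, 18 mm diameter, points back from the block along the rails and is 34 mm long. A ferrule that fits goes home against the block, its centre 14 mm beyond this point; one that does not stops with its centre 20 mm short of it
- pin_r (a point): the same for the lane at y = -50 mm
- ferrule_a: brass brush ferrule: a round tube, 30 mm outside diameter, 40 mm long, about 60 g, outside exactly like the other. One of the two has a 21 mm bore and fits the pins, the other 15 mm and does not; the gauge tells which. It starts lying on one of the two pairs of rails, 25 to 75 mm short of the pin, axis along the rails. Origin on its axis at mid-length; x along its axis
- ferrule_b: brass brush ferrule: a round tube, 30 mm outside diameter, 40 mm long, about 60 g, outside exactly like the other. One of the two has a 21 mm bore and fits the pins, the other 15 mm and does not; the gauge tells which. It starts lying on one of the two pairs of rails, 25 to 75 mm short of the pin, axis along the rails. Origin on its axis at mid-length; x along its axis
- tin: a round, shallow aluminium tin, fixed: 136 mm outside diameter, wall 3 mm, floor 3 mm, rim 26 mm above the bench. Origin at the centre of its underside, z up. It may stand left or right of the gauge
- box: a low, open plywood box, fixed: 140 mm (x) by 130 mm (y) outside, walls 6 mm, floor about 6 mm, rim 26 mm above the bench. Origin at the centre of its underside, z up. It may stand left or right of the gauge
- glue_pot: bystander: a white plastic glue jar standing upright, 72 mm diameter, 85 mm high; origin at the centre of its underside
- brush: bystander: a glue brush lying flat, dark handle, 190 mm long; origin near its middle, x along its length
- wax: bystander: a brown cake of wax, a disc of 60 mm diameter and 20 mm height; origin at the centre of its underside
Things that resemble listed ones, but are neither listed nor needed, are in the scene too. Of the things that look like the tin, the middle-sized one is meant.

How it is judged:
By the outcome, as a careful person would: the job done as asked, in the order asked, and still so for the second after the job is handed in, with the robot touching nothing.
It also fails if it takes over 58 s, if anything falls off the work surface, if the arm or the gripper's body presses on something with over 40 N, if the wrist force passes 120 N, or if a joint passes its speed limit or range.

ROBOT

A 6-joint arm with a two-finger parallel gripper is mounted at the origin on the work surface. World frame = base frame: x ahead of the robot, y to its left, z up, the work surface at z = 0. Lengths are in mm, angles in rad, forces in N, time in s.
With the tool pointing down it reaches from about 250 to 800 mm from the base axis. Payload 3.9 kg.
Tool frame: the origin (TCP) lies on the centre line of the jaws, within the pads' length; the fingertips stand 19 mm ahead of it and the grasp point (between the pads) is the TCP (bot.finger_overhang is the distance from the TCP to the fingertips, in mm); z points along the fingers, y is the line along which they close (so a half turn about z gives the same grasp; the last joint's range is limited). The gripper opens to 85 mm and grips with 20 to 120 N. Pads are 22 mm wide; open, the fingers measure 114 mm over their backs; the gripper's body (76 mm by 85 mm) begins 54 mm behind the grasp point. The pads swing forward as they close: fully open they stand 13 mm farther back than shut.
Start: joints at [1.124, 0.26, -0.138, 1.173, 0, 1.571], TCP at [226.837, 473.456, 250.304] pointing down, gripper open.
Joint ranges: [-2.78, 2.78], [-0.83, 1.72], [-1.28, 1.37], [-1.9, 2.12], [-1.57, 1.48], [-3.14, 3.14]. Speed limits (rad/s): [2.57, 2.57, 3.14, 3.14, 3.14, 3.14].

INTERFACE

Orientations are given as a rotation vector (axis times angle).
In Python, from plant import bot gives the robot as it stands.
- The arm moves only by the tool jog_arm, never from a script. Its argument "targets" is a list of rows, each an object of numbers: "tx", "ty", "tz": the shift along the tool's x, y, z normalised to -1 to 1, where 1 is 25 cm; "rx", "ry", "rz": the turn, a rotation vector about the tool's x, y, z normalised to -1 to 1, where 1 is 60 degrees. A call has 1 to 12 rows; each row is the pose to reach, as a shift and turn from the pose commanded when the call began, along the tool's axes at that moment; what a row does not reach only later rows make up. A row lasts 1/12 s, in which the tool goes at most 41.7 mm and 7.16 degrees, less where a joint would pass 70% of its speed; a pose out of reach is approached as far as the arm can. A call with a number of a shift or a turn outside -1 to 1 is refused whole. A call with a gripper value outside its range is refused whole. "gripper" is the finger opening in mm, from 0 to 85.4, set as the call begins (left out, the last holds). The fingers move at their own pace and stop on an object; the grip force is fixed at half the most. Time passes only in rows, so rows that repeat a pose let the fingers close. It gives the time, the measured TCP pose, the force, the opening and the grip force at its end, in the units of the state.
- bot.get_state(): the state, without advancing time (a new reading comes with each control period).
- bot.get_image(name): name is "scene" or "side" or "wrist"; returns a dict with "color" (480x640x3 uint8, red, green, blue), "z_map" (480x640 float32, mm along the optical axis (not along the pixel's ray), 0 where there is no reading), "vfov" (degrees; the focal length in pixels is half the picture's height over the tangent of half this angle, whatever the lens; pixels are square), "cx", "cy" (the principal point, pixels), "R" (3x3) and "t" (3): a world point X has camera coordinates R X + t. Camera axes: x right, y down, z forward; pixel columns grow to the right and rows downward; lengths in mm; the calibration is good to about 2 mm. A picture is of the moment at which its call begins.
- bot.job_done(): hands the job in; it is judged then, once.
The state is a dict: "clock": time; "joint_pos": joint angles; "joint_velocities": joint speeds; "effort": joint torques, N m; "position": TCP position; "orientation": TCP orientation; "force": force on the tool from outside, world axes, zero at the start; "moment": the same for the moment, N m; "finger_gap": finger opening in mm; "grip_force": force on a finger pad.
Only numpy, scipy, OpenCV 4.12 (cv2) and the standard library are available. Lean on these libraries where they do the work, as an engineer would, in place of code of your own. Each camera call takes 0.05 s, during which the arm holds its last target. There are 200 camera calls.

## Working session

There is one attempt and no reset: what is moved stays moved. The work goes in short steps, Python scripts to look and compute and a tool call to move; the robot and the scene stay as the last step left them, time stands still between calls to the robot, and variables do not carry over. Pictures are saved under pics/ and viewed, at most 10 in all, crops included, and the job is handed in when it is done.

Besides the shell and the picture viewer there is one more tool, called after "Emit:" in YAML: its name, and indented under it one key for each argument. jog_arm: Moves the arm, as the interface text tells. Its arguments: {"type":"object","properties":{"targets":{"type":"array"},"gripper":{"type":"number"}},"required":["targets"]}

```bash
mkdir -p pics; ls; cat > h.py <<'E'
import numpy as np, cv2
from plant import bot
def grab(n,f=None):
    d=bot.get_image(n)
    if f: cv2.imwrite('pics/'+f,d['color'][:,:,::-1])
    np.savez(''+n+'.npz',**d); return d
def F(d): return 240/np.tan(np.radians(d['vfov'])/2)
def ray(d,u,v,z):
    f=F(d);R=np.array(d['R']);t=np.array(d['t'])
    r=R.T@np.array([(u-d['cx'])/f,(v-d['cy'])/f,1]);c=-R.T@t
    return c+r*(z-c[2])/r[2]
def cloud(d):
    f=F(d);v,u=np.mgrid[:480,:640];z=d['z_map']
    P=np.stack([(u-d['cx'])/f*z,(v-d['cy'])/f*z,z],-1)-np.array(d['t'])
    return P@np.array(d['R'])
def proj(d,X):
    p=np.array(d['R'])@X+np.array(d['t']);f=F(d);return p[:2]/p[2]*f+[d['cx'],d['cy']]
E
python3 - <<'E'
from h import *
for n in('scene','side'):
    d=grab(n,n+'0.png');print(n,d['vfov'],d['cx'],d['cy'],-np.array(d['R']).T@d['t'],[k for k in d],(d['z_map']>0).mean())
print(bot.get_state())
E
```

```text
pics
scene 56.17543826762985 312.1935331696918 239.65803163616667 [1213.23884827   39.50952811  724.67877992] ['color', 'z_map', 'vfov', 'cx', 'cy', 'R', 't'] 0.9961067708333333
side 43.872852549015256 331.29926256784563 233.91808835557512 [ 431.43032042 -953.50435243  737.02155706] ['color', 'z_map', 'vfov', 'cx', 'cy', 'R', 't'] 0.9959928385416666
{'clock': 0.1, 'joint_pos': array([ 1.12403195e+00,  2.60615934e-01, -1.39276546e-01,  1.17271338e+00,
       -1.35455569e-05,  1.57078525e+00]), 'joint_velocities': array([ 9.79417398e-05, -1.32156649e-03,  1.33778925e-03,  6.77513092e-04,
       -1.71607419e-04, -1.67672715e-04]), 'effort': array([ 7.21280162e-05, -4.06507909e+01,  2.54528332e+01,  1.00720904e-02,
       -2.12546320e-05,  1.05669184e-05]), 'position': array([226.56924399, 472.92547914, 249.53557189]), 'orientation': array([-6.95850870e-01, -3.06316056e+00,  2.77615925e-03]), 'force': array([ 0.0873365 , -1.14389348, -0.33503901]), 'moment': array([-0.08170212, -0.03269555,  0.01485367]), 'grip_force': 0.0, 'finger_gap': 85.10739008139846}
```

View pics/scene0.png

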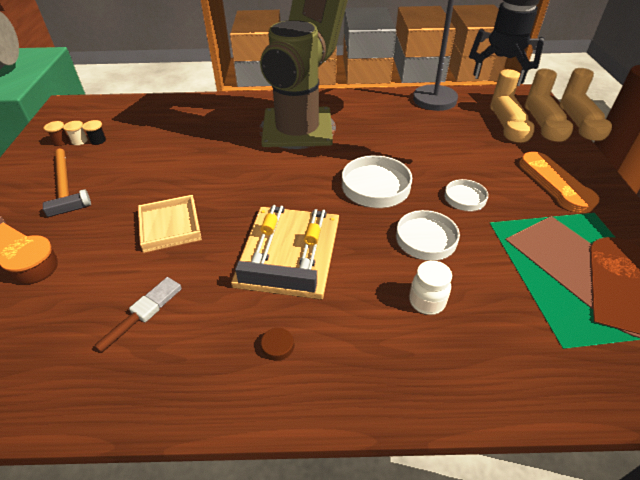

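View pics/side0.png

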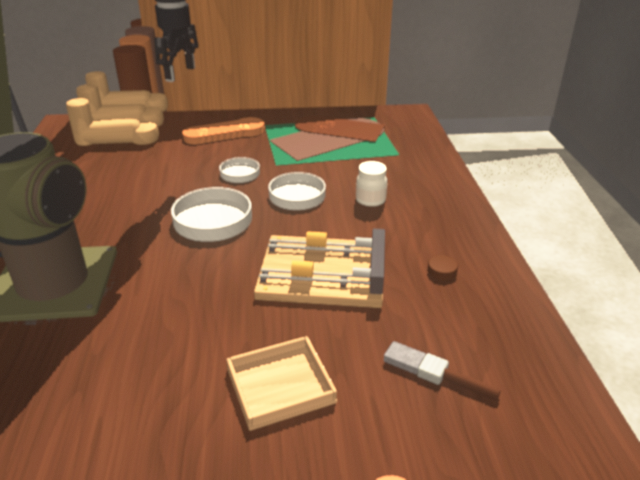

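The scene shows three tin-like dishes: large at (377,181), middle at (428,234) and small at (467,194). The middle one should be the tin, if it measures 136 mm. The box is at (168,223), the gauge at (288,250), and the ferrules at (271,222) and (314,232). The side view shows the same layout, with the middle dish at (297,190) and the box at (281,383).

```bash
python3 - <<'E'
from h import *
crops=[]
for n in('scene','side'):
    d=dict(np.load(n+'.npz'));P=cloud(d);hsv=cv2.cvtColor(d['color'],cv2.COLOR_RGB2HSV)
    X,Y,Z=P[...,0],P[...,1],P[...,2]
    # dishes: white, rim circle from height band
    w=((hsv[...,1]<60)&(hsv[...,2]>110)&(Z>8)&(Z<40)&(X>200)&(X<800)&(abs(Y)<500)).astype('uint8')
    c,l,s,_=cv2.connectedComponentsWithStats(w)
    for i in range(1,c):
        if s[i,4]>150:
            m=(l==i)&(Z>22); 
            if m.sum()<20: continue
            q=P[m][:,:2].astype('f4');(cx,cy),r=cv2.minEnclosingCircle(q)
            print(n,'white',s[i,:5],cx,cy,2*r)
    y=((hsv[...,0]>15)&(hsv[...,0]<32)&(hsv[...,1]>140)&(Z>40)&(Z<75)&(X>250)&(X<700)&(abs(Y)<300)).astype('uint8')
    c,l,s,ce=cv2.connectedComponentsWithStats(y)
    for i in range(1,c):
        if s[i,4]>40:
            q=P[l==i]; print(n,'ferr',s[i],ce[i],q.min(0),q.max(0), cv2.minAreaRect(q[:,:2].astype('f4')), 'topz',np.percentile(q[:,2],95))
    b=((Z>57)&(Z<67)&(hsv[...,2]<110)&(X>350)&(X<750)&(abs(Y)<250)).astype('uint8')
    c,l,s,ce=cv2.connectedComponentsWithStats(b);
    for i in range(1,c):
        if s[i,4]>100: print(n,'block',s[i],cv2.minAreaRect(P[l==i][:,:2].astype('f4')),P[l==i][:,2].mean())
    g=((Z>14)&(Z<26)&(hsv[...,1]>60)&(hsv[...,2]>120)&(X>250)&(X<750)&(abs(Y)<420)).astype('uint8')
    c,l,s,ce=cv2.connectedComponentsWithStats(cv2.morphologyEx(g,cv2.MORPH_CLOSE,np.ones((5,5))))
    for i in range(1,c):
        if s[i,4]>100: m=(l==i)&(g>0);print(n,'wood',s[i],cv2.minAreaRect(P[m][:,:2].astype('f4')),P[m][:,2].mean())
d=dict(np.load('scene.npz'));c=d['color'][140:310,120:500,::-1]
cv2.imwrite('pics/crop0.png',cv2.resize(c,None,fx=2.1,fy=2.1,interpolation=cv2.INTER_CUBIC))
E
```

```text
scene white [ 343  156   69   50 1281] 295.13580322265625 205.00396728515625 181.06158447265625
scene white [397 210  63  49 854] 490.6993713378906 296.04931640625 140.16273498535156
scene white [130 277  51  44 941] 656.9483032226562 -272.77569580078125 97.23634338378906
scene ferr [261 213  16  21 235] [268.82978723 222.82553191] [458.66339128 -73.2741193   40.0168545 ] [503.4688022  -40.43024957  63.94489064] ((480.9500427246094, -56.01034927368164), (29.31077766418457, 42.899532318115234), 79.23464965820312) topz 62.857524167071965
scene ferr [304 223  17  21 228] [312.25       232.35526316] [494.91795647  21.24865466  40.11729463] [539.60523191  56.39663303  65.15060519] ((517.1143188476562, 39.026649475097656), (29.011489868164062, 42.10727310180664), 78.08006286621094) topz 62.704835818894416
scene block [236 262  80  19 797] ((630.8062133789062, -34.49058532714844), (160.14248657226562, 24.80375862121582), 79.16557312011719) 62.50641934080737
scene wood [139 196  62  53 719] ((429.61962890625, -296.69580078125), (145.42984008789062, 130.09532165527344), 16.264984130859375) 20
[... 1205 characters left out ...]
 (27.243595123291016, 37.693702697753906), 85.30726623535156) topz 62.857700101059905
side wood [356 191  31  11 135] ((665.3143920898438, 243.21365356445312), (37.98307800292969, 71.62930297851562), 81.46231842041016) 20.740716521523936
side wood [ 254  235  129   69 5516] ((524.9837646484375, -15.031044006347656), (196.4980926513672, 239.83355712890625), 78.92707061767578) 21.70934141368405
side wood [ 227  337  110   88 1673] ((431.1606750488281, -298.7267761230469), (140.64450073242188, 133.047607421875), 16.20528793334961) 20.548141820050173
side wood [444 361  43  27 215] ((726.3074340820312, -320.64111328125), (26.10613441467285, 69.2673568725586), 55.67845916748047) 20.97121361467607
```

View pics/crop0.png

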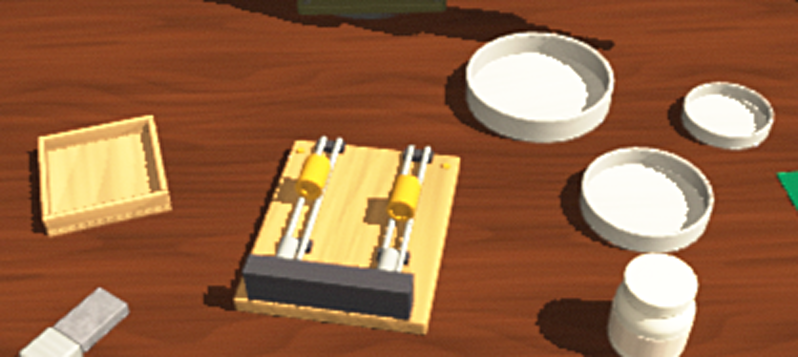

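The middle dish is at (490,296), about 140 mm across on the rim points against the other two, so it's the 136 mm tin. The crop confirms it, beside the glue pot. The box is at (430,-298). Gauge centre is about (524.5,-14.2), yaw -10.9°.

```bash
cat >> h.py <<'E'
from scipy.spatial.transform import Rotation as Ro
TH=np.radians(-10.9);UX=np.array([np.cos(TH),np.sin(TH)]);UY=np.array([-UX[1],UX[0]]);G=np.array([524.5,-14.2])
def lane(s,y): return G+UX*s+UY*y
def go(x,y,z,yaw=79.1):
    "values for jog: TCP to x,y,z, tool down, tool y at yaw deg"
    s=bot.get_state();R0=Ro.from_rotvec(s['orientation'])
    a=np.radians(yaw);Y=np.array([np.cos(a),np.sin(a),0]);Zt=np.array([0,0,-1.]);
    R1=Ro.from_matrix(np.c_[np.cross(Y,Zt),Y,Zt])
    sh=R0.inv().apply(np.array([x,y,z])-s['position'])/250;r=(R0.inv()*R1).as_rotvec()/np.radians(60)
    print('pos',s['position'].round(1),'t',sh.round(4),'r',r.round(3),'F',s['force'].round(1),'gap',round(s['finger_gap'],1),'clk',s['clock'])
E
python3 - <<'E'
from h import *
print(bot.finger_overhang)
for sx,z in((-65,140),(-65,68)): p=lane(sx,50);print(p);go(*p,z)
E
```

```text
19.0
[470.12745582  47.18913943]
pos [226.6 472.9 249.5] t [-1.6144 -1.1141  0.4402] r [-0.002 -0.    -0.245] F [ 0.1 -1.1 -0.3] gap 85.1 clk 0.1
[470.12745582  47.18913943]
pos [226.6 472.9 249.5] t [-1.6143 -1.1136  0.7282] r [-0.002 -0.    -0.245] F [ 0.1 -1.1 -0.3] gap 85.1 clk 0.1
```

Emit:
jog_arm:
  targets:
    - {"tx": -0.8,"ty": -0.56,"tz": 0.2,"rz": -0.245}
    - {"tx": -0.8,"ty": -0.56,"tz": 0.2,"rz": -0.245}
    - {"tx": -0.8,"ty": -0.56,"tz": 0.2,"rz": -0.245}
    - {"tx": -0.8,"ty": -0.56,"tz": 0.2,"rz": -0.245}
    - {"tx": -0.8,"ty": -0.56,"tz": 0.2,"rz": -0.245}
    - {"tx": -0.8,"ty": -0.56,"tz": 0.2,"rz": -0.245}
    - {"tx": -0.8,"ty": -0.56,"tz": 0.2,"rz": -0.245}
  gripper: 0

```text
invalid input
```

```bash
python3 - <<'E'
from h import *
go(*lane(-65,50),140)
E
```

```text
pos [226.6 472.9 249.5] t [-1.6144 -1.1141  0.4402] r [-0.002 -0.    -0.245] F [ 0.1 -1.1 -0.3] gap 85.1 clk 0.1
```

Emit:
jog_arm:
  targets:
    - {"tx": -0.8,"ty": -0.56,"tz": 0.2,"rx": 0,"ry": 0,"rz": -0.245}
    - {"tx": -0.8,"ty": -0.56,"tz": 0.2,"rx": 0,"ry": 0,"rz": -0.245}
    - {"tx": -0.8,"ty": -0.56,"tz": 0.2,"rx": 0,"ry": 0,"rz": -0.245}
    - {"tx": -0.8,"ty": -0.56,"tz": 0.2,"rx": 0,"ry": 0,"rz": -0.245}
    - {"tx": -0.8,"ty": -0.56,"tz": 0.2,"rx": 0,"ry": 0,"rz": -0.245}
    - {"tx": -0.8,"ty": -0.56,"tz": 0.2,"rx": 0,"ry": 0,"rz": -0.245}
    - {"tx": -0.8,"ty": -0.56,"tz": 0.2,"rx": 0,"ry": 0,"rz": -0.245}
  gripper: 0

```text
clock: 0.68
position: [347.4, 254.8, 198.6]
orientation: [-0.309, -3.125, 0.008]
force: [-0.8, 0.5, 0.7]
finger_gap: 0.8
grip_force: 0.0
```

```bash
python3 - <<'E'
from h import *
go(*lane(-65,50),140)
E
```

```text
pos [347.4 254.8 198.6] t [-0.6443 -0.7168  0.2378] r [-0.005 -0.001 -0.007] F [-0.8  0.5  0.7] gap 0.8 clk 0.6833
```

Emit:
jog_arm:
  targets:
    - {"tx": -0.644,"ty": -0.717,"tz": 0.238,"rx": 0,"ry": 0,"rz": -0.007}
    - {"tx": -0.644,"ty": -0.717,"tz": 0.238,"rx": 0,"ry": 0,"rz": -0.007}
    - {"tx": -0.644,"ty": -0.717,"tz": 0.238,"rx": 0,"ry": 0,"rz": -0.007}
    - {"tx": -0.644,"ty": -0.717,"tz": 0.238,"rx": 0,"ry": 0,"rz": -0.007}
    - {"tx": -0.644,"ty": -0.717,"tz": 0.238,"rx": 0,"ry": 0,"rz": -0.007}
    - {"tx": -0.644,"ty": -0.717,"tz": 0.238,"rx": 0,"ry": 0,"rz": -0.007}
    - {"tx": -0.644,"ty": -0.717,"tz": 0.238,"rx": 0,"ry": 0,"rz": -0.007}
    - {"tx": -0.644,"ty": -0.717,"tz": 0.238,"rx": 0,"ry": 0,"rz": -0.007}
    - {"tx": -0.644,"ty": -0.717,"tz": 0.238,"rx": 0,"ry": 0,"rz": -0.007}

```text
clock: 1.43
position: [470.3, 54.6, 140.5]
orientation: [-0.288, -3.127, -0.001]
force: [-0.0, 0.0, -0.2]
finger_gap: 0.0
grip_force: 0.0
```

```bash
python3 - <<'E'
from h import *
d=grab('side');p=bot.get_state()['position'];P=cloud(d)
m=(abs(P[...,0]-p[0])<40)&(abs(P[...,1]-p[1])<45)&(P[...,2]>85);q=P[m];print('lowest finger z',np.sort(q[:,2])[:15].round(0))
for z in(125,135,150): 
  k=q[abs(q[:,2]-z)<4]; print(z,((k[:,:2]-p[:2])@np.c_[UX,UY]).min(0),((k[:,:2]-p[:2])@np.c_[UX,UY]).max(0)) if len(k) else 0
c=d['color'][130:320,200:450,::-1];cv2.imwrite('pics/side1.png',cv2.resize(c,None,fx=3,fy=3))
go(*lane(-65,50),66)
E
```

```text
lowest finger z [123. 123. 123. 124. 125. 125. 125. 126. 126. 127. 127. 127. 127. 127.
 127.]
125 [-8.51721726 -9.03108263] [11.89811003 -3.89131916]
135 [ -8.46559704 -16.62146057] [13.45096807 -1.80546532]
150 [ -7.65338592 -16.24545632] [13.53750741 -2.69089889]
pos [470.2  55.2 140.7] t [-0.0057 -0.0315  0.299 ] r [ 0.    -0.001  0.008] F [-0.9 -0.2 -0.1] gap 0.2 clk 1.4833
```

View pics/side1.png

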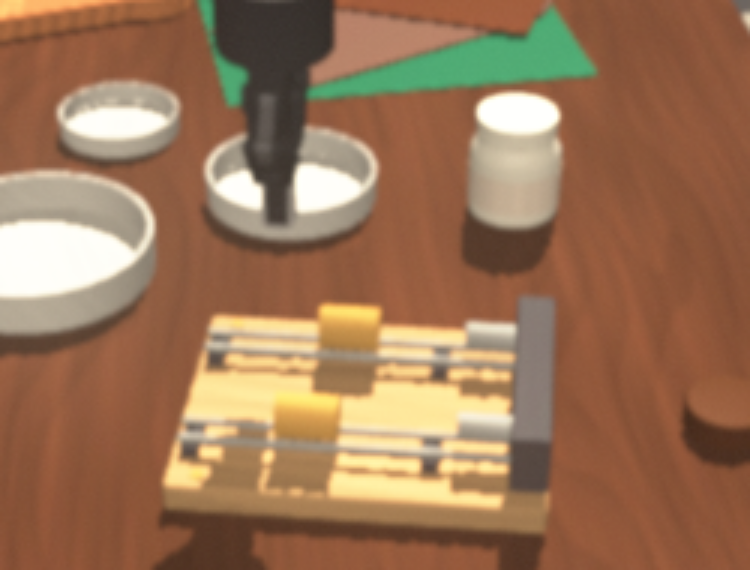

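The side view shows the closed fingers at (275,200) in the crop, with their tips about 18 mm below the TCP as stated. Both ferrules lie on their rails.

Emit:
jog_arm:
  targets:
    - {"tx": -0.006,"ty": -0.032,"tz": 0.15,"rx": 0,"ry": 0,"rz": 0.008}
    - {"tx": -0.006,"ty": -0.032,"tz": 0.3,"rx": 0,"ry": 0,"rz": 0.008}
    - {"tx": -0.006,"ty": -0.032,"tz": 0.323,"rx": 0,"ry": 0,"rz": 0.008}
    - {"tx": -0.006,"ty": -0.032,"tz": 0.323,"rx": 0,"ry": 0,"rz": 0.008}
    - {"tx": -0.006,"ty": -0.032,"tz": 0.323,"rx": 0,"ry": 0,"rz": 0.008}
    - {"tx": -0.006,"ty": -0.032,"tz": 0.323,"rx": 0,"ry": 0,"rz": 0.008}

```text
clock: 1.98
position: [472.4, 47.1, 61.9]
orientation: [0.298, 3.124, 0.001]
force: [0.4, -0.3, 0.7]
finger_gap: 0.0
grip_force: 0.0
```

```bash
python3 - <<'E'
from h import *
go(*lane(-48,50),60)
go(*lane(22,50),60)
E
```

```text
pos [472.4  47.1  61.9] t [-0.0592 -0.0013  0.0078] r [0.001 0.003 0.   ] F [ 0.4 -0.3  0.7] gap 0.0 clk 1.9833
pos [472.4  47.1  61.9] t [-0.3392 -0.0014  0.0086] r [0.001 0.003 0.   ] F [ 0.4 -0.3  0.7] gap 0.0 clk 1.9833
```

Emit:
jog_arm:
  targets:
    - {"tx": -0.04,"ty": 0,"tz": 0.008,"rx": 0,"ry": 0,"rz": 0}
    - {"tx": -0.06,"ty": 0,"tz": 0.008,"rx": 0,"ry": 0,"rz": 0}
    - {"tx": -0.08,"ty": 0,"tz": 0.008,"rx": 0,"ry": 0,"rz": 0}
    - {"tx": -0.1,"ty": 0,"tz": 0.008,"rx": 0,"ry": 0,"rz": 0}
    - {"tx": -0.12,"ty": 0,"tz": 0.008,"rx": 0,"ry": 0,"rz": 0}
    - {"tx": -0.14,"ty": 0,"tz": 0.008,"rx": 0,"ry": 0,"rz": 0}
    - {"tx": -0.16,"ty": 0,"tz": 0.008,"rx": 0,"ry": 0,"rz": 0}
    - {"tx": -0.18,"ty": 0,"tz": 0.008,"rx": 0,"ry": 0,"rz": 0}
    - {"tx": -0.2,"ty": 0,"tz": 0.008,"rx": 0,"ry": 0,"rz": 0}
    - {"tx": -0.22,"ty": 0,"tz": 0.008,"rx": 0,"ry": 0,"rz": 0}
    - {"tx": -0.24,"ty": 0,"tz": 0.008,"rx": 0,"ry": 0,"rz": 0}
    - {"tx": -0.256,"ty": 0,"tz": 0.008,"rx": 0,"ry": 0,"rz": 0}

```text
clock: 2.98
position: [534.5, 33.8, 58.0]
orientation: [0.3, 3.127, -0.0]
force: [-0.1, 0.5, 0.2]
finger_gap: 0.2
grip_force: 0.3
```

```bash
cat >> h.py <<'E'
def where(n='side',f=None):
    d=grab(n,f);P=cloud(d);hsv=cv2.cvtColor(d['color'],cv2.COLOR_RGB2HSV);Z=P[...,2]
    y=((hsv[...,0]>15)&(hsv[...,0]<32)&(hsv[...,1]>140)&(Z>45)&(Z<140)&(P[...,0]>250)&(P[...,0]<700)).astype('uint8')
    c,l,s,ce=cv2.connectedComponentsWithStats(y)
    for i in range(1,c):
        if s[i,4]>40: q=(P[l==i][:,:2]-G)@np.c_[UX,UY];print('ferr s',q[:,0].min().round(1),q[:,0].max().round(1),'y',q[:,1].mean().round(1),'z',P[l==i][:,2].max().round(1))
    p=bot.get_state()['position'];print('tcp s,y',((p[:2]-G)@np.c_[UX,UY]).round(1))
E
python3 - <<'E'
from h import *
where()
go(*lane(10,50),60)
E
```

```text
ferr s 15.2 53.9 y 41.2 z 65.4
ferr s -51.5 -13.1 y -59.6 z 65.9
tcp s,y [ 1.8 49.2]
pos [535.5  33.7  58.1] t [-0.033   0.0034 -0.0074] r [ 0.     0.002 -0.001] F [ 1.6  0.5 -0.3] gap -0.1 clk 3.0333
```

Emit:
jog_arm:
  targets:
    - {"tx": -0.008,"ty": 0,"tz": -0.005,"rx": 0,"ry": 0,"rz": 0}
    - {"tx": -0.016,"ty": 0,"tz": -0.008,"rx": 0,"ry": 0,"rz": 0}
    - {"tx": -0.022,"ty": 0,"tz": -0.008,"rx": 0,"ry": 0,"rz": 0}
    - {"tx": -0.026,"ty": 0,"tz": -0.008,"rx": 0,"ry": 0,"rz": 0}

```text
clock: 3.37
position: [540.3, 32.7, 60.1]
orientation: [0.3, 3.127, -0.0]
force: [-0.3, -0.1, -0.5]
finger_gap: -0.2
grip_force: 0.3
```

Emit:
jog_arm:
  targets:
    - {"tx": -0.004,"ty": 0,"tz": 0,"rx": 0,"ry": 0,"rz": 0}
    - {"tx": -0.006,"ty": 0,"tz": 0,"rx": 0,"ry": 0,"rz": 0}

```text
clock: 3.53
position: [541.6, 32.5, 60.1]
orientation: [-0.3, -3.127, 0.0]
force: [-0.0, 0.2, 0.3]
finger_gap: -0.0
grip_force: 0.3
```

Emit:
jog_arm:
  targets:
    - {"tx": -0.003,"ty": 0,"tz": 0,"rx": 0,"ry": 0,"rz": 0}
    - {"tx": -0.005,"ty": 0,"tz": 0,"rx": 0,"ry": 0,"rz": 0}

```text
clock: 3.7
position: [542.8, 32.2, 60.0]
orientation: [-0.3, -3.127, 0.0]
force: [-0.7, 0.3, -0.3]
finger_gap: 0.4
grip_force: 0.3
```

```bash
python3 - <<'E'
from h import *
where()
go(*lane(10,50),60)
E
```

```text
ferr s 23.2 61.7 y 40.8 z 67.0
ferr s -51.5 -13.1 y -60.2 z 64.5
tcp s,y [ 9.3 49.1]
pos [542.9  32.2  60. ] t [-0.0028  0.0036  0.0002] r [-0.     0.    -0.001] F [-0.7  0.3 -0.1] gap -0.2 clk 3.75
```

Emit:
jog_arm:
  targets:
    - {"tx": -0.003,"ty": 0,"tz": 0,"rx": 0,"ry": 0,"rz": 0}
    - {"tx": -0.006,"ty": 0,"tz": 0,"rx": 0,"ry": 0,"rz": 0}

```text
clock: 3.92
position: [544.3, 32.0, 60.0]
orientation: [-0.3, -3.127, 0.0]
force: [-1.3, 0.3, -0.7]
finger_gap: 0.1
grip_force: 0.3
```

Emit:
jog_arm:
  targets:
    - {"tx": -0.003,"ty": 0,"tz": 0,"rx": 0,"ry": 0,"rz": 0}
    - {"tx": -0.006,"ty": 0,"tz": 0,"rx": 0,"ry": 0,"rz": 0}

```text
clock: 4.08
position: [545.9, 31.7, 60.1]
orientation: [0.3, 3.127, -0.0]
force: [-0.8, -0.1, 0.4]
finger_gap: 0.1
grip_force: 0.3
```

```bash
python3 - <<'E'
from h import *
where()
E
```

```text
ferr s 27.2 63.7 y 40.6 z 65.7
ferr s -51.7 -13.0 y -60.2 z 64.8
tcp s,y [12.5 49.1]
```

Emit:
jog_arm:
  targets:
    - {"tx": -0.003,"ty": 0,"tz": 0,"rx": 0,"ry": 0,"rz": 0}
    - {"tx": -0.006,"ty": 0,"tz": 0,"rx": 0,"ry": 0,"rz": 0}

```text
clock: 4.3
position: [547.2, 31.4, 60.0]
orientation: [-0.3, -3.127, 0.0]
force: [-0.5, 0.0, 0.4]
finger_gap: -0.0
grip_force: 0.3
```

Emit:
jog_arm:
  targets:
    - {"tx": -0.003,"ty": 0,"tz": 0,"rx": 0,"ry": 0,"rz": 0}
    - {"tx": -0.006,"ty": 0,"tz": 0,"rx": 0,"ry": 0,"rz": 0}

```text
clock: 4.47
position: [548.8, 31.1, 60.0]
orientation: [-0.3, -3.127, -0.0]
force: [-1.3, -1.1, 0.2]
finger_gap: 0.1
grip_force: 0.3
```

```bash
python3 - <<'E'
from h import *
where()
d=dict(np.load('side.npz'));c=d['color'][220:320,240:400,::-1];cv2.imwrite('pics/side2.png',cv2.resize(c,None,fx=4,fy=4))
E
```

```text
ferr s 29.1 67.6 y 40.8 z 66.0
ferr s -51.9 -13.1 y -60.0 z 64.9
tcp s,y [15.5 49.1]
```

View pics/side2.png

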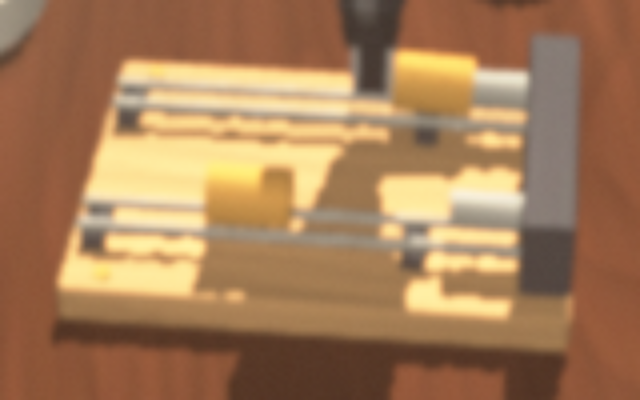

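The upper (+y) ferrule at crop (433,85) already covers part of its pin, so it's the one that fits. I'll keep going until it meets the block.

Emit:
jog_arm:
  targets:
    - {"tx": -0.008,"ty": 0,"tz": 0,"rx": 0,"ry": 0,"rz": 0}
    - {"tx": -0.016,"ty": 0,"tz": 0,"rx": 0,"ry": 0,"rz": 0}
    - {"tx": -0.024,"ty": 0,"tz": 0,"rx": 0,"ry": 0,"rz": 0}
    - {"tx": -0.032,"ty": 0,"tz": 0,"rx": 0,"ry": 0,"rz": 0}
    - {"tx": -0.04,"ty": 0,"tz": 0,"rx": 0,"ry": 0,"rz": 0}
    - {"tx": -0.048,"ty": 0,"tz": 0,"rx": 0,"ry": 0,"rz": 0}
    - {"tx": -0.056,"ty": 0,"tz": 0,"rx": 0,"ry": 0,"rz": 0}
    - {"tx": -0.064,"ty": 0,"tz": 0,"rx": 0,"ry": 0,"rz": 0}
    - {"tx": -0.072,"ty": 0,"tz": 0,"rx": 0,"ry": 0,"rz": 0}
    - {"tx": -0.08,"ty": 0,"tz": 0,"rx": 0,"ry": 0,"rz": 0}
    - {"tx": -0.088,"ty": 0,"tz": 0,"rx": 0,"ry": 0,"rz": 0}

```text
clock: 5.43
position: [570.6, 26.9, 60.1]
orientation: [0.3, 3.127, 0.0]
force: [-0.6, 0.4, -0.8]
finger_gap: 0.2
grip_force: 0.3
```

Emit:
jog_arm:
  targets:
    - {"tx": -0.003,"ty": 0,"tz": 0,"rx": 0,"ry": 0,"rz": 0}
    - {"tx": -0.006,"ty": 0,"tz": 0,"rx": 0,"ry": 0,"rz": 0}
    - {"tx": -0.006,"ty": 0,"tz": 0,"rx": 0,"ry": 0,"rz": 0}

```text
clock: 5.68
position: [572.0, 26.6, 60.0]
orientation: [0.3, 3.127, 0.0]
force: [-0.2, 0.3, -0.1]
finger_gap: 0.1
grip_force: 0.1
```

```bash
python3 - <<'E'
from h import *
where()
E
```

```text
ferr s 53.4 91.6 y 40.6 z 66.5
ferr s -51.2 -12.8 y -61.0 z 63.6
tcp s,y [38.8 49. ]
```

Emit:
jog_arm:
  targets:
    - {"tx": -0.004,"ty": 0,"tz": 0,"rx": 0,"ry": 0,"rz": 0}
    - {"tx": -0.008,"ty": 0,"tz": 0,"rx": 0,"ry": 0,"rz": 0}
    - {"tx": -0.008,"ty": 0,"tz": 0,"rx": 0,"ry": 0,"rz": 0}

```text
clock: 5.98
position: [574.0, 26.2, 60.1]
orientation: [0.3, 3.127, 0.0]
force: [-0.8, -0.1, -0.2]
finger_gap: -0.3
grip_force: 0.2
```

Emit:
jog_arm:
  targets:
    - {"tx": -0.003,"ty": 0,"tz": 0,"rx": 0,"ry": 0,"rz": 0}
    - {"tx": -0.006,"ty": 0,"tz": 0,"rx": 0,"ry": 0,"rz": 0}
    - {"tx": -0.006,"ty": 0,"tz": 0,"rx": 0,"ry": 0,"rz": 0}

```text
clock: 6.23
position: [575.4, 25.9, 60.1]
orientation: [0.3, 3.127, -0.0]
force: [-0.4, -0.2, 0.3]
finger_gap: -0.3
grip_force: 0.2
```

```bash
python3 - <<'E'
from h import *
where()
E
```

```text
ferr s 57.4 94.3 y 40.9 z 66.4
ferr s -51.2 -13.0 y -61.1 z 64.5
tcp s,y [42.4 49.1]
```

Not home yet, as there's no force so far. I'll continue in 1 mm steps.

Emit:
jog_arm:
  targets:
    - {"tx": -0.004,"ty": 0,"tz": 0,"rx": 0,"ry": 0,"rz": 0}
    - {"tx": -0.004,"ty": 0,"tz": 0,"rx": 0,"ry": 0,"rz": 0}

```text
clock: 6.45
position: [575.5, 25.8, 59.8]
orientation: [-0.3, -3.126, -0.0]
force: [-1.7, 0.2, 0.1]
finger_gap: -0.2
grip_force: 0.9
```

Emit:
jog_arm:
  targets:
    - {"tx": -0.004,"ty": 0,"tz": 0,"rx": 0,"ry": 0,"rz": 0}
    - {"tx": -0.004,"ty": 0,"tz": 0,"rx": 0,"ry": 0,"rz": 0}

```text
clock: 6.62
position: [575.6, 25.8, 59.5]
orientation: [-0.299, -3.124, -0.0]
force: [-3.9, 1.3, 0.1]
finger_gap: 0.1
grip_force: 2.2
```

```bash
python3 - <<'E'
from h import *
where()
E
```

```text
ferr s 57.2 94.3 y 41.1 z 65.2
ferr s -51.3 -13.1 y -61.4 z 64.6
tcp s,y [42.6 48.9]
```

The ferrule is home: it has stopped moving and the force is rising (4 N) at TCP s=42.6. Next is the other lane.

Emit:
jog_arm:
  targets:
    - {"tx": 0.04,"ty": 0,"tz": 0,"rx": 0,"ry": 0,"rz": 0}
    - {"tx": 0.08,"ty": 0,"tz": -0.15,"rx": 0,"ry": 0,"rz": 0}
    - {"tx": 0.2,"ty": -0.15,"tz": -0.18,"rx": 0,"ry": 0,"rz": 0}
    - {"tx": 0.32,"ty": -0.25,"tz": -0.18,"rx": 0,"ry": 0,"rz": 0}
    - {"tx": 0.42,"ty": -0.35,"tz": -0.18,"rx": 0,"ry": 0,"rz": 0}
    - {"tx": 0.49,"ty": -0.39,"tz": -0.18,"rx": 0,"ry": 0,"rz": 0}
    - {"tx": 0.49,"ty": -0.39,"tz": -0.18,"rx": 0,"ry": 0,"rz": 0}
    - {"tx": 0.49,"ty": -0.39,"tz": -0.18,"rx": 0,"ry": 0,"rz": 0}

```text
clock: 7.33
position: [439.0, -47.5, 105.8]
orientation: [0.302, 3.124, -0.0]
force: [0.3, 0.5, 1.0]
finger_gap: 0.1
grip_force: 0.0
```

```bash
python3 - <<'E'
from h import *
where()
go(*lane(-80,-50),60)
E
```

```text
ferr s 55.5 94.3 y 41.5 z 65.5
ferr s -51.7 -13.0 y -61.4 z 64.5
tcp s,y [-76.3 -48.3]
pos [440.4 -47.2 105.9] t [ 0.0155 -0.0068  0.1836] r [ 0.     0.004 -0.002] F [ 0.5  0.1 -0.1] gap 0.3 clk 7.3833
```

Emit:
jog_arm:
  targets:
    - {"tx": 0.015,"ty": -0.007,"tz": 0.1,"rx": 0,"ry": 0,"rz": 0}
    - {"tx": 0.015,"ty": -0.007,"tz": 0.184,"rx": 0,"ry": 0,"rz": 0}
    - {"tx": 0.015,"ty": -0.007,"tz": 0.184,"rx": 0,"ry": 0,"rz": 0}
    - {"tx": 0.015,"ty": -0.007,"tz": 0.184,"rx": 0,"ry": 0,"rz": 0}
    - {"tx": 0.015,"ty": -0.007,"tz": 0.184,"rx": 0,"ry": 0,"rz": 0}

```text
clock: 7.8
position: [436.3, -47.6, 59.7]
orientation: [0.299, 3.126, -0.0]
force: [0.5, 0.2, -0.3]
finger_gap: -0.1
grip_force: 0.0
```

Emit:
jog_arm:
  targets:
    - {"tx": -0.03,"ty": 0,"tz": 0,"rx": 0,"ry": 0,"rz": 0}
    - {"tx": -0.05,"ty": 0,"tz": 0,"rx": 0,"ry": 0,"rz": 0}
    - {"tx": -0.07,"ty": 0,"tz": 0,"rx": 0,"ry": 0,"rz": 0}
    - {"tx": -0.09,"ty": 0,"tz": 0,"rx": 0,"ry": 0,"rz": 0}
    - {"tx": -0.11,"ty": 0,"tz": 0,"rx": 0,"ry": 0,"rz": 0}
    - {"tx": -0.13,"ty": 0,"tz": 0,"rx": 0,"ry": 0,"rz": 0}
    - {"tx": -0.15,"ty": 0,"tz": 0,"rx": 0,"ry": 0,"rz": 0}
    - {"tx": -0.17,"ty": 0,"tz": 0,"rx": 0,"ry": 0,"rz": 0}
    - {"tx": -0.19,"ty": 0,"tz": 0,"rx": 0,"ry": 0,"rz": 0}
    - {"tx": -0.21,"ty": 0,"tz": 0,"rx": 0,"ry": 0,"rz": 0}
    - {"tx": -0.23,"ty": 0,"tz": 0,"rx": 0,"ry": 0,"rz": 0}
    - {"tx": -0.23,"ty": 0,"tz": 0,"rx": 0,"ry": 0,"rz": 0}

```text
clock: 8.8
position: [492.6, -59.1, 59.2]
orientation: [0.3, 3.125, -0.0]
force: [0.2, -0.9, -0.1]
finger_gap: 0.1
grip_force: 0.0
```

```bash
python3 - <<'E'
from h import *
where()
go(*lane(3,-50),60)
E
```

```text
ferr s 55.5 94.4 y 41.4 z 65.7
ferr s -8.7 30.1 y -61.2 z 67.4
tcp s,y [-23.5 -50.1]
pos [492.  -59.   59.1] t [-0.1058  0.0007 -0.0034] r [-0.     0.001 -0.001] F [-0.2 -0.2  0.1] gap -0.0 clk 8.85
```

Emit:
jog_arm:
  targets:
    - {"tx": -0.015,"ty": 0,"tz": 0,"rx": 0,"ry": 0,"rz": 0}
    - {"tx": -0.03,"ty": 0,"tz": 0,"rx": 0,"ry": 0,"rz": 0}
    - {"tx": -0.045,"ty": 0,"tz": 0,"rx": 0,"ry": 0,"rz": 0}
    - {"tx": -0.06,"ty": 0,"tz": 0,"rx": 0,"ry": 0,"rz": 0}
    - {"tx": -0.075,"ty": 0,"tz": 0,"rx": 0,"ry": 0,"rz": 0}
    - {"tx": -0.09,"ty": 0,"tz": 0,"rx": 0,"ry": 0,"rz": 0}
    - {"tx": -0.105,"ty": 0,"tz": 0,"rx": 0,"ry": 0,"rz": 0}
    - {"tx": -0.105,"ty": 0,"tz": 0,"rx": 0,"ry": 0,"rz": 0}

```text
clock: 9.52
position: [517.9, -64.0, 59.2]
orientation: [0.3, 3.126, -0.0]
force: [-0.1, -0.4, -0.8]
finger_gap: 0.2
grip_force: 0.0
```

Emit:
jog_arm:
  targets:
    - {"tx": -0.004,"ty": 0,"tz": 0,"rx": 0,"ry": 0,"rz": 0}
    - {"tx": -0.008,"ty": 0,"tz": 0,"rx": 0,"ry": 0,"rz": 0}
    - {"tx": -0.008,"ty": 0,"tz": 0,"rx": 0,"ry": 0,"rz": 0}

```text
clock: 9.77
position: [518.5, -64.1, 59.0]
orientation: [-0.3, -3.127, -0.0]
force: [-0.1, 0.5, 0.5]
finger_gap: -0.4
grip_force: 0.1
```

```bash
python3 - <<'E'
from h import *
where()
E
```

```text
ferr s 55.5 94.3 y 41.3 z 65.3
ferr s 18.2 55.9 y -61.3 z 65.5
tcp s,y [  3.5 -50.2]
```

Emit:
jog_arm:
  targets:
    - {"tx": -0.004,"ty": 0,"tz": 0,"rx": 0,"ry": 0,"rz": 0}
    - {"tx": -0.008,"ty": 0,"tz": 0,"rx": 0,"ry": 0,"rz": 0}
    - {"tx": -0.008,"ty": 0,"tz": 0,"rx": 0,"ry": 0,"rz": 0}

```text
clock: 10.07
position: [520.7, -64.6, 59.1]
orientation: [0.3, 3.127, -0.0]
force: [-0.1, -0.6, 0.1]
finger_gap: 0.1
grip_force: 0.2
```

Emit:
jog_arm:
  targets:
    - {"tx": -0.004,"ty": 0,"tz": 0,"rx": 0,"ry": 0,"rz": 0}
    - {"tx": -0.004,"ty": 0,"tz": 0,"rx": 0,"ry": 0,"rz": 0}

```text
clock: 10.23
position: [521.7, -64.8, 59.0]
orientation: [0.3, 3.127, -0.0]
force: [-1.3, 0.4, -0.2]
finger_gap: -0.1
grip_force: 0.2
```

Emit:
jog_arm:
  targets:
    - {"tx": -0.004,"ty": 0,"tz": 0,"rx": 0,"ry": 0,"rz": 0}
    - {"tx": -0.004,"ty": 0,"tz": 0,"rx": 0,"ry": 0,"rz": 0}

```text
clock: 10.4
position: [522.7, -64.9, 59.1]
orientation: [0.3, 3.127, -0.0]
force: [-0.1, -0.7, 0.5]
finger_gap: 0.1
grip_force: 0.2
```

```bash
python3 - <<'E'
from h import *
where()
E
```

```text
ferr s 55.5 94.3 y 41.3 z 66.2
ferr s 21.9 59.8 y -61.4 z 63.0
tcp s,y [  7.8 -50.2]
```

Emit:
jog_arm:
  targets:
    - {"tx": -0.004,"ty": 0,"tz": 0,"rx": 0,"ry": 0,"rz": 0}
    - {"tx": -0.004,"ty": 0,"tz": 0,"rx": 0,"ry": 0,"rz": 0}

```text
clock: 10.62
position: [523.4, -65.1, 59.0]
orientation: [-0.3, -3.127, -0.0]
force: [-1.0, 0.3, 0.3]
finger_gap: -0.4
grip_force: 0.6
```

Emit:
jog_arm:
  targets:
    - {"tx": -0.004,"ty": 0,"tz": 0,"rx": 0,"ry": 0,"rz": 0}
    - {"tx": -0.004,"ty": 0,"tz": 0,"rx": 0,"ry": 0,"rz": 0}

```text
clock: 10.78
position: [523.4, -65.1, 58.9]
orientation: [-0.3, -3.125, -0.0]
force: [-3.6, 0.0, 2.3]
finger_gap: 0.4
grip_force: 1.9
```

```bash
python3 - <<'E'
from h import *
where()
E
```

```text
ferr s 55.4 94.3 y 41.1 z 65.1
ferr s 22.6 60.4 y -61.5 z 63.0
tcp s,y [  8.5 -50.2]
```

It stopped at TCP s=8.5, as predicted for the pin end (8.6). So the -y lane holds the tight ferrule, which goes in the box, and the +y one goes in the tin. I'll lift the tight one first.

Emit:
jog_arm:
  targets:
    - {"tx": 0.03,"ty": 0,"tz": 0,"rx": 0,"ry": 0,"rz": 0}
    - {"tx": 0.04,"ty": 0,"tz": -0.15,"rx": 0,"ry": 0,"rz": 0}
    - {"tx": -0.02,"ty": 0,"tz": -0.2,"rx": 0,"ry": 0,"rz": 0}
    - {"tx": -0.126,"ty": 0,"tz": -0.2,"rx": 0,"ry": 0,"rz": 0}
    - {"tx": -0.126,"ty": 0,"tz": -0.2,"rx": 0,"ry": 0,"rz": 0}
    - {"tx": -0.126,"ty": 0,"tz": -0.2,"rx": 0,"ry": 0,"rz": 0}
    - {"tx": -0.126,"ty": 0,"tz": -0.2,"rx": 0,"ry": 0,"rz": 0}

```text
clock: 11.42
position: [554.9, -71.2, 108.7]
orientation: [-0.3, -3.127, 0.0]
force: [0.4, -0.1, 0.2]
finger_gap: -0.3
grip_force: 0.0
```

Emit:
jog_arm:
  targets:
    - {"tx": 0,"ty": 0,"tz": 0,"rx": 0,"ry": 0,"rz": 0}
    - {"tx": 0,"ty": 0,"tz": 0,"rx": 0,"ry": 0,"rz": 0}
    - {"tx": 0,"ty": 0,"tz": 0,"rx": 0,"ry": 0,"rz": 0}
    - {"tx": 0,"ty": 0,"tz": 0,"rx": 0,"ry": 0,"rz": 0}
  gripper: 60

```text
clock: 11.75
position: [554.8, -71.2, 108.9]
orientation: [-0.3, -3.127, 0.0]
force: [-0.6, 0.4, -0.0]
finger_gap: 48.6
grip_force: 0.0
```

```bash
python3 - <<'E'
from h import *
where()
go(*lane(40,-50.2),51)
E
```

```text
ferr s 55.6 94.2 y 41.5 z 66.1
ferr s 22.5 60.4 y -60.2 z 64.8
tcp s,y [ 40.7 -50.2]
pos [555.  -71.2 108.9] t [0.0028 0.     0.2318] r [-0.    -0.    -0.001] F [-0.9  0.  -0.5] gap 55.7 clk 11.8
```

Emit:
jog_arm:
  targets:
    - {"tx": 0.003,"ty": 0,"tz": 0.1,"rx": 0,"ry": 0,"rz": 0}
    - {"tx": 0.003,"ty": 0,"tz": 0.2,"rx": 0,"ry": 0,"rz": 0}
    - {"tx": 0.003,"ty": 0,"tz": 0.232,"rx": 0,"ry": 0,"rz": 0}
    - {"tx": 0.003,"ty": 0,"tz": 0.232,"rx": 0,"ry": 0,"rz": 0}
    - {"tx": 0.003,"ty": 0,"tz": 0.232,"rx": 0,"ry": 0,"rz": 0}

```text
clock: 12.22
position: [554.4, -71.1, 51.0]
orientation: [-0.3, -3.126, 0.0]
force: [-0.6, -0.0, 0.2]
finger_gap: 60.1
grip_force: 0.0
```

Emit:
jog_arm:
  targets:
    - {"tx": 0,"ty": 0,"tz": 0,"rx": 0,"ry": 0,"rz": 0}
    - {"tx": 0,"ty": 0,"tz": 0,"rx": 0,"ry": 0,"rz": 0}
    - {"tx": 0,"ty": 0,"tz": 0,"rx": 0,"ry": 0,"rz": 0}
    - {"tx": 0,"ty": 0,"tz": 0,"rx": 0,"ry": 0,"rz": 0}
    - {"tx": 0,"ty": 0,"tz": 0,"rx": 0,"ry": 0,"rz": 0}
    - {"tx": 0,"ty": 0,"tz": 0,"rx": 0,"ry": 0,"rz": 0}
  gripper: 15

```text
clock: 12.72
position: [555.8, -71.6, 52.7]
orientation: [0.3, 3.124, -0.001]
force: [-0.1, -1.3, 6.3]
finger_gap: 28.4
grip_force: 59.3
```

Emit:
jog_arm:
  targets:
    - {"tx": 0.02,"ty": 0,"tz": -0.01,"rx": 0,"ry": 0,"rz": 0}
    - {"tx": 0.03,"ty": 0,"tz": -0.06,"rx": 0,"ry": 0,"rz": 0}
    - {"tx": 0.03,"ty": 0,"tz": -0.15,"rx": 0,"ry": 0,"rz": 0}
    - {"tx": 0.03,"ty": 0,"tz": -0.25,"rx": 0,"ry": 0,"rz": 0}
    - {"tx": 0.03,"ty": 0,"tz": -0.3,"rx": 0,"ry": 0,"rz": 0}
    - {"tx": 0.03,"ty": 0,"tz": -0.3,"rx": 0,"ry": 0,"rz": 0}

```text
clock: 13.22
position: [549.3, -69.8, 129.3]
orientation: [0.299, 3.121, 0.0]
force: [1.0, -0.2, -0.7]
finger_gap: 28.5
grip_force: 59.3
```

```bash
python3 - <<'E'
from h import *
where('scene')
go(430,-298,125,79.1)
go(430,-298,125,106.2)
E
```

```text
ferr s 12.1 55.7 y -48.9 z 139.9
ferr s 61.0 184.8 y -544.5 z 61.5
ferr s 51.8 95.8 y 52.1 z 64.4
tcp s,y [ 33.9 -50. ]
pos [548.3 -69.7 127.6] t [ 0.2911 -0.9865  0.0088] r [ 0.     0.003 -0.001] F [ 0.1  0.1 -1.2] gap 28.4 clk 13.2667
pos [548.3 -69.7 127.6] t [ 0.2911 -0.9865  0.0088] r [-0.     0.003 -0.453] F [ 0.1  0.1 -1.2] gap 28.4 clk 13.2667
```

The ferrule is in the grip. Now carrying it over the box.

Emit:
jog_arm:
  targets:
    - {"tx": 0.05,"ty": -0.15,"tz": 0,"rx": 0,"ry": 0,"rz": -0.1}
    - {"tx": 0.1,"ty": -0.3,"tz": 0,"rx": 0,"ry": 0,"rz": -0.2}
    - {"tx": 0.14,"ty": -0.45,"tz": 0,"rx": 0,"ry": 0,"rz": -0.3}
    - {"tx": 0.18,"ty": -0.6,"tz": 0,"rx": 0,"ry": 0,"rz": -0.4}
    - {"tx": 0.22,"ty": -0.75,"tz": 0,"rx": 0,"ry": 0,"rz": -0.45}
    - {"tx": 0.26,"ty": -0.88,"tz": 0,"rx": 0,"ry": 0,"rz": -0.45}
    - {"tx": 0.29,"ty": -0.96,"tz": 0,"rx": 0,"ry": 0,"rz": -0.45}
    - {"tx": 0.29,"ty": -0.985,"tz": 0,"rx": 0,"ry": 0,"rz": -0.45}
    - {"tx": 0.29,"ty": -0.985,"tz": 0,"rx": 0,"ry": 0,"rz": -0.45}
    - {"tx": 0.29,"ty": -0.985,"tz": 0,"rx": 0,"ry": 0,"rz": -0.45}
    - {"tx": 0.29,"ty": -0.985,"tz": 0,"rx": 0,"ry": 0,"rz": -0.45}

```text
clock: 14.18
position: [429.4, -296.4, 125.4]
orientation: [0.44, -3.11, -0.002]
force: [-0.3, 0.5, -1.3]
finger_gap: 28.8
grip_force: 59.5
```

```bash
python3 - <<'E'
from h import *
where('scene')
go(430,-298,29,106.2)
E
```

```text
ferr s -61.3 -17.6 y -290.9 z 136.3
ferr s 62.0 183.6 y -544.6 z 61.3
ferr s 53.0 95.8 y 52.1 z 65.2
tcp s,y [ -39.8 -295. ]
pos [ 429.7 -296.3  125.6] t [ 0.0005 -0.0072  0.3864] r [ 0.001 -0.    -0.001] F [-0.  -0.1 -0.5] gap 28.6 clk 14.2333
```

Emit:
jog_arm:
  targets:
    - {"tx": 0,"ty": -0.007,"tz": 0.12,"rx": 0,"ry": 0,"rz": 0}
    - {"tx": 0,"ty": -0.007,"tz": 0.24,"rx": 0,"ry": 0,"rz": 0}
    - {"tx": 0,"ty": -0.007,"tz": 0.32,"rx": 0,"ry": 0,"rz": 0}
    - {"tx": 0,"ty": -0.007,"tz": 0.36,"rx": 0,"ry": 0,"rz": 0}
    - {"tx": 0,"ty": -0.007,"tz": 0.376,"rx": 0,"ry": 0,"rz": 0}
    - {"tx": 0,"ty": -0.007,"tz": 0.382,"rx": 0,"ry": 0,"rz": 0}
    - {"tx": 0,"ty": -0.007,"tz": 0.382,"rx": 0,"ry": 0,"rz": 0}

```text
clock: 14.82
position: [430.7, -299.4, 31.2]
orientation: [-0.439, 3.11, -0.001]
force: [0.2, -0.3, 0.1]
finger_gap: 28.1
grip_force: 59.4
```

Emit:
jog_arm:
  targets:
    - {"tx": 0,"ty": 0,"tz": 0.004,"rx": 0,"ry": 0,"rz": 0}
    - {"tx": 0,"ty": 0,"tz": 0.004,"rx": 0,"ry": 0,"rz": 0}

```text
clock: 14.98
position: [430.7, -299.9, 30.6]
orientation: [-0.438, 3.109, -0.002]
force: [0.2, 0.5, -0.4]
finger_gap: 28.1
grip_force: 59.4
```

Emit:
jog_arm:
  targets:
    - {"tx": 0,"ty": 0,"tz": 0.006,"rx": 0,"ry": 0,"rz": 0}
    - {"tx": 0,"ty": 0,"tz": 0.008,"rx": 0,"ry": 0,"rz": 0}

```text
clock: 15.15
position: [430.2, -299.7, 28.1]
orientation: [-0.438, 3.11, -0.001]
force: [0.5, 0.1, -0.7]
finger_gap: 28.3
grip_force: 59.4
```

Emit:
jog_arm:
  targets:
    - {"tx": 0,"ty": 0,"tz": 0.004,"rx": 0,"ry": 0,"rz": 0}
    - {"tx": 0,"ty": 0,"tz": 0.004,"rx": 0,"ry": 0,"rz": 0}

```text
clock: 15.32
position: [430.0, -299.7, 27.5]
orientation: [-0.438, 3.11, -0.001]
force: [-1.1, 0.4, 7.2]
finger_gap: 28.3
grip_force: 60.2
```

On the floor (7 N). Releasing and rising.

Emit:
jog_arm:
  targets:
    - {"tx": 0,"ty": 0,"tz": 0,"rx": 0,"ry": 0,"rz": 0}
    - {"tx": 0,"ty": 0,"tz": 0,"rx": 0,"ry": 0,"rz": 0}
    - {"tx": 0,"ty": 0,"tz": 0,"rx": 0,"ry": 0,"rz": 0}
    - {"tx": 0,"ty": 0,"tz": 0,"rx": 0,"ry": 0,"rz": 0}
    - {"tx": 0,"ty": 0,"tz": -0.04,"rx": 0,"ry": 0,"rz": 0}
    - {"tx": 0,"ty": 0,"tz": -0.14,"rx": 0,"ry": 0,"rz": 0}
    - {"tx": 0,"ty": 0,"tz": -0.28,"rx": 0,"ry": 0,"rz": 0}
    - {"tx": 0,"ty": 0,"tz": -0.4,"rx": 0,"ry": 0,"rz": 0}
    - {"tx": 0,"ty": 0,"tz": -0.4,"rx": 0,"ry": 0,"rz": 0}
    - {"tx": 0,"ty": 0,"tz": -0.4,"rx": 0,"ry": 0,"rz": 0}
  gripper: 55

```text
clock: 16.15
position: [431.4, -300.5, 129.2]
orientation: [-0.438, 3.107, -0.006]
force: [0.3, -0.4, -0.8]
finger_gap: 55.1
grip_force: 0.0
```

```bash
python3 - <<'E'
from h import *
go(*lane(69,49),120)
E
```

```text
pos [ 431.4 -300.5  129.2] t [-1.0089  1.0475  0.0359] r [-0.003  0.004  0.449] F [ 0.3 -0.4 -0.8] gap 55.1 clk 16.15
```

Emit:
jog_arm:
  targets:
    - {"tx": -0.95,"ty": 0.98,"tz": 0,"rx": 0,"ry": 0,"rz": 0.449}
    - {"tx": -0.95,"ty": 0.98,"tz": 0,"rx": 0,"ry": 0,"rz": 0.449}
    - {"tx": -0.95,"ty": 0.98,"tz": 0,"rx": 0,"ry": 0,"rz": 0.449}
    - {"tx": -0.95,"ty": 0.98,"tz": 0,"rx": 0,"ry": 0,"rz": 0.449}
    - {"tx": -0.95,"ty": 0.98,"tz": 0,"rx": 0,"ry": 0,"rz": 0.449}
    - {"tx": -0.95,"ty": 0.98,"tz": 0,"rx": 0,"ry": 0,"rz": 0.449}
    - {"tx": -0.95,"ty": 0.98,"tz": 0,"rx": 0,"ry": 0,"rz": 0.449}
    - {"tx": -0.95,"ty": 0.98,"tz": 0,"rx": 0,"ry": 0,"rz": 0.449}
    - {"tx": -0.95,"ty": 0.98,"tz": 0,"rx": 0,"ry": 0,"rz": 0.449}
    - {"tx": -0.95,"ty": 0.98,"tz": 0,"rx": 0,"ry": 0,"rz": 0.449}
    - {"tx": -0.95,"ty": 0.98,"tz": 0,"rx": 0,"ry": 0,"rz": 0.449}
    - {"tx": -0.95,"ty": 0.98,"tz": 0,"rx": 0,"ry": 0,"rz": 0.449}

```text
clock: 17.15
position: [589.0, 1.5, 125.4]
orientation: [-0.298, -3.124, 0.001]
force: [-0.3, -0.2, -0.3]
finger_gap: 55.1
grip_force: 0.0
```

```bash
python3 - <<'E'
from h import *
where()
go(*lane(69,49),100)
d=grab('scene');c=d['color'][180:300,110:350,::-1];cv2.imwrite('pics/scene2.png',cv2.resize(c,None,fx=3,fy=3))
E
```

```text
ferr s 55.4 94.3 y 41.1 z 65.5
tcp s,y [60.4 27. ]
pos [588.9   0.9 125.6] t [-0.0345  0.088   0.1023] r [-0.001 -0.002 -0.001] F [-0.4  0.3 -0.6] gap 55.2 clk 17.2
```

View pics/scene2.png

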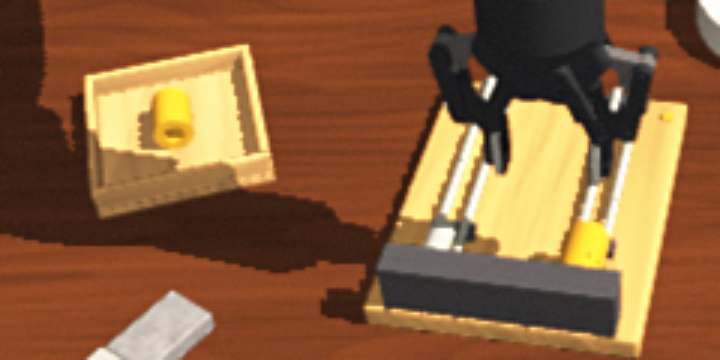

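The tight ferrule lies in the box at crop (172,117), its small bore visible. The other is home at (587,242).

Emit:
jog_arm:
  targets:
    - {"tx": -0.034,"ty": 0.088,"tz": 0,"rx": 0,"ry": 0,"rz": 0}
    - {"tx": -0.034,"ty": 0.088,"tz": 0,"rx": 0,"ry": 0,"rz": 0}
    - {"tx": -0.034,"ty": 0.088,"tz": 0.05,"rx": 0,"ry": 0,"rz": 0}
    - {"tx": -0.034,"ty": 0.088,"tz": 0.15,"rx": 0,"ry": 0,"rz": 0}
    - {"tx": -0.034,"ty": 0.088,"tz": 0.25,"rx": 0,"ry": 0,"rz": 0}
    - {"tx": -0.034,"ty": 0.088,"tz": 0.292,"rx": 0,"ry": 0,"rz": 0}
    - {"tx": -0.034,"ty": 0.088,"tz": 0.292,"rx": 0,"ry": 0,"rz": 0}
    - {"tx": -0.034,"ty": 0.088,"tz": 0.292,"rx": 0,"ry": 0,"rz": 0}

```text
clock: 17.92
position: [602.2, 20.9, 53.5]
orientation: [-0.3, -3.126, 0.0]
force: [-0.4, 0.2, 0.5]
finger_gap: 54.7
grip_force: 0.0
```

Emit:
jog_arm:
  targets:
    - {"tx": 0,"ty": 0,"tz": 0,"rx": 0,"ry": 0,"rz": 0}
    - {"tx": 0,"ty": 0,"tz": 0,"rx": 0,"ry": 0,"rz": 0}
    - {"tx": 0,"ty": 0,"tz": 0,"rx": 0,"ry": 0,"rz": 0}
    - {"tx": 0,"ty": 0,"tz": 0,"rx": 0,"ry": 0,"rz": 0}
    - {"tx": 0,"ty": 0,"tz": 0,"rx": 0,"ry": 0,"rz": 0}
    - {"tx": 0,"ty": 0,"tz": 0,"rx": 0,"ry": 0,"rz": 0}
  gripper: 15

```text
clock: 18.42
position: [604.3, 21.0, 55.6]
orientation: [0.299, 3.124, -0.002]
force: [-0.1, -2.7, 5.8]
finger_gap: 28.4
grip_force: 59.6
```

Emit:
jog_arm:
  targets:
    - {"tx": 0.016,"ty": 0,"tz": 0,"rx": 0,"ry": 0,"rz": 0}
    - {"tx": 0.034,"ty": 0,"tz": 0,"rx": 0,"ry": 0,"rz": 0}
    - {"tx": 0.052,"ty": 0,"tz": 0,"rx": 0,"ry": 0,"rz": 0}
    - {"tx": 0.07,"ty": 0,"tz": 0,"rx": 0,"ry": 0,"rz": 0}
    - {"tx": 0.088,"ty": 0,"tz": 0,"rx": 0,"ry": 0,"rz": 0}
    - {"tx": 0.106,"ty": 0,"tz": 0,"rx": 0,"ry": 0,"rz": 0}
    - {"tx": 0.124,"ty": 0,"tz": 0,"rx": 0,"ry": 0,"rz": 0}
    - {"tx": 0.142,"ty": 0,"tz": 0,"rx": 0,"ry": 0,"rz": 0}
    - {"tx": 0.16,"ty": 0,"tz": 0,"rx": 0,"ry": 0,"rz": 0}
    - {"tx": 0.178,"ty": 0,"tz": 0,"rx": 0,"ry": 0,"rz": 0}
    - {"tx": 0.196,"ty": 0,"tz": 0,"rx": 0,"ry": 0,"rz": 0}
    - {"tx": 0.196,"ty": 0,"tz": 0,"rx": 0,"ry": 0,"rz": 0}

```text
clock: 19.42
position: [557.1, 30.7, 55.7]
orientation: [0.298, 3.121, -0.001]
force: [2.0, -3.2, 8.5]
finger_gap: 28.6
grip_force: 59.7
```

```bash
python3 - <<'E'
from h import *
where()
go(490,295.7,130)
E
```

```text
ferr s 36.9 47.1 y 41.4 z 91.2
tcp s,y [23.5 50.2]
pos [557.   30.6  55.7] t [ 0.4622  0.9903 -0.3   ] r [ 0.     0.006 -0.   ] F [ 2.  -2.7  8.6] gap 28.4 clk 19.4667
```

Emit:
jog_arm:
  targets:
    - {"tx": 0,"ty": 0,"tz": -0.05,"rx": 0,"ry": 0,"rz": 0}
    - {"tx": 0,"ty": 0,"tz": -0.15,"rx": 0,"ry": 0,"rz": 0}
    - {"tx": 0,"ty": 0,"tz": -0.25,"rx": 0,"ry": 0,"rz": 0}
    - {"tx": 0.03,"ty": 0.08,"tz": -0.3,"rx": 0,"ry": 0,"rz": 0}
    - {"tx": 0.1,"ty": 0.22,"tz": -0.3,"rx": 0,"ry": 0,"rz": 0}
    - {"tx": 0.17,"ty": 0.36,"tz": -0.3,"rx": 0,"ry": 0,"rz": 0}
    - {"tx": 0.24,"ty": 0.5,"tz": -0.3,"rx": 0,"ry": 0,"rz": 0}
    - {"tx": 0.31,"ty": 0.64,"tz": -0.3,"rx": 0,"ry": 0,"rz": 0}
    - {"tx": 0.38,"ty": 0.78,"tz": -0.3,"rx": 0,"ry": 0,"rz": 0}
    - {"tx": 0.43,"ty": 0.9,"tz": -0.3,"rx": 0,"ry": 0,"rz": 0}
    - {"tx": 0.462,"ty": 0.98,"tz": -0.3,"rx": 0,"ry": 0,"rz": 0}
    - {"tx": 0.462,"ty": 0.99,"tz": -0.3,"rx": 0,"ry": 0,"rz": 0}

```text
clock: 20.47
position: [486.0, 300.0, 128.3]
orientation: [-0.29, -3.126, -0.004]
force: [0.1, 0.1, -2.1]
finger_gap: 28.1
grip_force: 59.7
```

Emit:
jog_arm:
  targets:
    - {"tx": 0,"ty": 0,"tz": 0,"rx": 0,"ry": 0,"rz": 0}
    - {"tx": 0,"ty": 0,"tz": 0,"rx": 0,"ry": 0,"rz": 0}

```text
clock: 20.63
position: [487.3, 295.3, 128.1]
orientation: [-0.298, -3.126, 0.002]
force: [0.8, -0.7, -0.3]
finger_gap: 28.0
grip_force: 59.6
```

```bash
python3 - <<'E'
from h import *
where('scene')
go(490,295.7,28)
E
```

```text
ferr s -116.4 -71.3 y 297.6 z 138.0
ferr s 61.5 184.5 y -544.4 z 61.4
tcp s,y [-94.7 296.4]
pos [487.5 294.8 128.2] t [-0.0094  0.0059  0.401 ] r [-0.001 -0.001 -0.001] F [ 0.4 -0.1 -0.8] gap 28.2 clk 20.6833
```

Emit:
jog_arm:
  targets:
    - {"tx": -0.009,"ty": 0.006,"tz": 0.12,"rx": 0,"ry": 0,"rz": 0}
    - {"tx": -0.009,"ty": 0.006,"tz": 0.24,"rx": 0,"ry": 0,"rz": 0}
    - {"tx": -0.009,"ty": 0.006,"tz": 0.33,"rx": 0,"ry": 0,"rz": 0}
    - {"tx": -0.009,"ty": 0.006,"tz": 0.375,"rx": 0,"ry": 0,"rz": 0}
    - {"tx": -0.009,"ty": 0.006,"tz": 0.39,"rx": 0,"ry": 0,"rz": 0}
    - {"tx": -0.009,"ty": 0.006,"tz": 0.393,"rx": 0,"ry": 0,"rz": 0}
    - {"tx": -0.009,"ty": 0.006,"tz": 0.393,"rx": 0,"ry": 0,"rz": 0}

```text
clock: 21.27
position: [491.2, 296.2, 30.8]
orientation: [0.301, 3.127, 0.0]
force: [0.5, 0.1, -1.1]
finger_gap: 28.0
grip_force: 59.6
```

Emit:
jog_arm:
  targets:
    - {"tx": 0,"ty": 0,"tz": 0.004,"rx": 0,"ry": 0,"rz": 0}
    - {"tx": 0,"ty": 0,"tz": 0.004,"rx": 0,"ry": 0,"rz": 0}

```text
clock: 21.43
position: [491.6, 297.2, 30.5]
orientation: [0.299, 3.125, 0.002]
force: [-0.1, -0.1, -1.0]
finger_gap: 28.2
grip_force: 59.6
```

Emit:
jog_arm:
  targets:
    - {"tx": 0,"ty": 0,"tz": 0.004,"rx": 0,"ry": 0,"rz": 0}
    - {"tx": 0,"ty": 0,"tz": 0.004,"rx": 0,"ry": 0,"rz": 0}

```text
clock: 21.6
position: [491.0, 297.1, 28.9]
orientation: [0.298, 3.126, 0.001]
force: [0.2, 0.3, -0.4]
finger_gap: 28.3
grip_force: 59.6
```

Emit:
jog_arm:
  targets:
    - {"tx": 0,"ty": 0,"tz": 0.004,"rx": 0,"ry": 0,"rz": 0}
    - {"tx": 0,"ty": 0,"tz": 0.006,"rx": 0,"ry": 0,"rz": 0}

```text
clock: 21.77
position: [490.8, 297.2, 27.4]
orientation: [0.298, 3.127, 0.001]
force: [-1.5, -1.3, 6.3]
finger_gap: 28.0
grip_force: 60.5
```

Emit:
jog_arm:
  targets:
    - {"tx": 0,"ty": 0,"tz": 0.004,"rx": 0,"ry": 0,"rz": 0}
    - {"tx": 0,"ty": 0,"tz": 0.004,"rx": 0,"ry": 0,"rz": 0}

```text
clock: 21.93
position: [490.8, 297.2, 27.3]
orientation: [0.298, 3.127, 0.001]
force: [-2.9, -0.0, 10.0]
finger_gap: 28.4
grip_force: 60.8
```

On the tin floor. Releasing and rising clear.

Emit:
jog_arm:
  targets:
    - {"tx": 0,"ty": 0,"tz": -0.004,"rx": 0,"ry": 0,"rz": 0}
    - {"tx": 0,"ty": 0,"tz": -0.004,"rx": 0,"ry": 0,"rz": 0}
    - {"tx": 0,"ty": 0,"tz": -0.004,"rx": 0,"ry": 0,"rz": 0}
    - {"tx": 0,"ty": 0,"tz": -0.004,"rx": 0,"ry": 0,"rz": 0}
    - {"tx": 0,"ty": 0,"tz": -0.05,"rx": 0,"ry": 0,"rz": 0}
    - {"tx": 0,"ty": 0,"tz": -0.15,"rx": 0,"ry": 0,"rz": 0}
    - {"tx": 0,"ty": 0,"tz": -0.3,"rx": 0,"ry": 0,"rz": 0}
    - {"tx": 0.1,"ty": 0,"tz": -0.45,"rx": 0,"ry": 0,"rz": 0}
    - {"tx": 0.2,"ty": 0,"tz": -0.6,"rx": 0,"ry": 0,"rz": 0}
    - {"tx": 0.3,"ty": 0,"tz": -0.7,"rx": 0,"ry": 0,"rz": 0}
    - {"tx": 0.3,"ty": 0,"tz": -0.7,"rx": 0,"ry": 0,"rz": 0}
    - {"tx": 0.3,"ty": 0,"tz": -0.7,"rx": 0,"ry": 0,"rz": 0}
  gripper: 55

```text
clock: 22.93
position: [417.1, 312.2, 202.9]
orientation: [0.295, 3.124, 0.005]
force: [1.1, -0.1, -0.5]
finger_gap: 55.1
grip_force: 0.0
```

```bash
python3 - <<'E'
from h import *
grab('scene','scene3.png')
s=bot.get_state();print(s['position'],s['finger_gap'],s['clock'])
E
```

```text
[417.11788635 311.47178718 201.2409512 ] 55.204485176317945 22.9833
```

View pics/scene3.png

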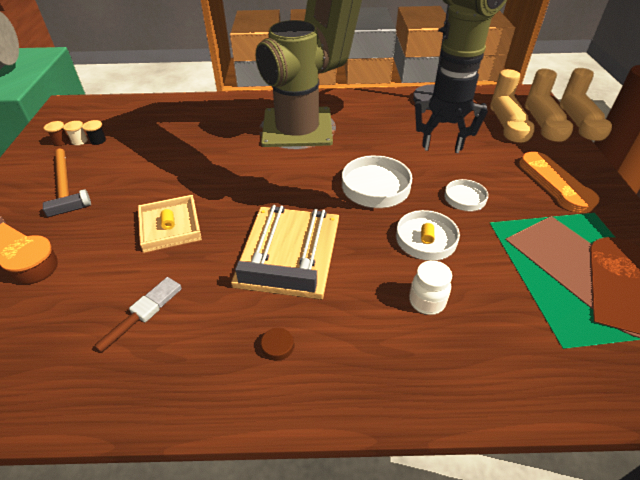

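One ferrule is in the tin at (428,233) and the other in the box at (168,219). The pot, brush and wax haven't moved, and the arm is clear.

```bash
python3 -c "
from plant import bot
print(bot.job_done())"
```

```text
the job is handed in; nothing more can be done
None
```

The job is handed in at about 23 s: both ferrules were gauged gently (under 5 N), then the +y lane's ferrule, which slid home, was laid in the middle-sized tin, and the -y lane's, which stopped at the pin end, in the box; the glue pot, brush and wax weren't touched.

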